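Feed a slug down the chute onto the escapement stop

TASK

Load the press feeder: stand the steel slug upright on the floor of the sloped chute at its open, flared upper end, then push it gently down the channel until it meets the rubber-faced stop inside the hood, press it home there with about 10 N (never over 20 N), and leave it resting fully against the stop. The stop is set to a different, unmeasured depth each time, so feel for it. Do not shift the tack jar or the dye bottle.

Things in the scene. Friction and masses are not known exactly. Their poses are not given: they have to be found in the camera images.
- slug_center (a point): Centre, half-way up, of the loose plain steel slug: a solid upright cylinder 44 mm in diameter and 40 mm tall with a small dark centre mark on its top, about 0.2 to 0.45 kg; at the start it stands on the worktable, left of the chute as seen from the robot. Its z axis is the slug's axis.
- chute: The grey and aluminium feed chute, fixed to the worktable; origin under the centre of its base plate (230 x 110 mm), body x towards its low end, z up. All chute offsets below are lane x, measured from lane along its x. The slug does not slide down by itself; pushing it takes 0.4 to 2.5 N. In the lower part (slug's centre beyond +120 mm) its contact force on chute and stop, its weight (2 to 4 N) included, must stay under 26 N.
- lane (a point): Mid-line point on the chute's floor surface at the loading place in the flared mouth, 77 mm above the table. x: downhill along the floor (14 degrees below level), y across, z square off the floor. Floor starts at x = -42 mm, open end; walls flare from 73 mm apart inside down to 48 mm at +20 mm, then straight 48 mm. Walls 4 mm thick, 16 mm high over the floor.
- hood (a point): Middle of the hood's upper edge, underside, 46 mm off the floor at lane x = +160 mm. The hood, 50 mm high over the floor, reaches to +222 mm. In it is the stop, a rubber-faced plate across the channel that gives 1 mm per 4 N and springs back, its face unreported, between +165 and +200 mm: the seated slug's centre lies between +143 and +178 mm, its rear before the hood.
- plunger (a joint): Part-present plunger, a brass pin of 8 mm that sticks 6 mm out of the stop's face towards the coming slug, hidden in the hood: 0 m when free, about 0.006 m when the slug rests against the stop, more while it is pressed. A weak spring (0.3 to 0.9 N) pushes it out again if the slug is taken away; the seated slug's weight and friction hold it in.
- tack_jar_center (a point): Centre of a loose glass jar of tacks with a brass-coloured lid, 54 mm across, 74 mm tall, standing on the worktable beyond the chute's upper end: a bystander.
- dye_bottle_center (a point): Centre of a loose small tan bottle with a black cap, 36 mm across, 66 mm tall, standing on the worktable between the robot and the chute: a bystander.
Mind the look-alikes: they are no part of the job. What is shaped like the part that bears slug_center but blue or yellow is not meant.

How it is judged (in metres and radians):
On the way, in this order (a step that is already met when the one before it is completed fails the run):
1. the slug stands upright on the chute's floor at the flared upper end (z of slug_center in the frame of lane between 0.015 and 0.026 m and y of slug_center in the frame of lane between -0.02 and 0.02 m and angle between the z axis of slug_center and the z axis of lane, either way round below 0.15 rad and x of slug_center in the frame of lane between -0.035 and 0.06 m), for 0.2 s.
2. the slug is pressed home on the stop (over 8 N on chute and stop together, its weight included) (y of slug_center in the frame of lane between -0.012 and 0.012 m and z of slug_center in the frame of lane between 0.015 and 0.025 m and angle between the z axis of slug_center and the z axis of lane, either way round below 0.12 rad and value of joint plunger above 0.0045 m and contact force between slug and chute above 8 N), for 0.1 s.
At the end, for the whole second after the job is handed in: The slug stands flat on the chute's floor in the channel (axis within 0.12 rad of square to the floor, centre within 12 mm of the middle line), at rest, and within 1.5 mm of the stop's face (plunger pushed in by more than 4.5 mm) (y of slug_center in the frame of lane between -0.012 and 0.012 m and z of slug_center in the frame of lane between 0.015 and 0.025 m and angle between the z axis of slug_center and the z axis of lane, either way round below 0.12 rad and value of joint plunger above 0.0045 m and linear speed of slug below 0.01 m/s); the robot touches nothing.
It fails at once if in the lower part of the channel the slug is pressed on the stop and chute with more than 26 N, weight included (x of slug_center in the frame of lane above 0.12 m and contact force between slug and chute above 26 N).
It fails at once if the tack jar is shifted by more than 20 mm (distance of tack_jar_center from where it was at the start of the episode above 0.02 m).
It fails at once if the dye bottle is shifted by more than 20 mm (distance of dye_bottle_center from where it was at the start of the episode above 0.02 m).
It also fails if it takes over 58 s, if anything falls off the work surface, if the arm or the gripper's body presses on something with over 40 N, if the wrist force passes 120 N, or if a joint passes its speed limit or range.

ROBOT

A 6-joint arm with a two-finger parallel gripper is mounted at the origin on the work surface; the furniture and walls round the work are solid. World frame = base frame: x ahead of the robot, y to its left, z up, the work surface at z = 0. Lengths are in mm, angles in rad, forces in N, time in s.
With the tool pointing down it reaches from about 375 to 900 mm from the base axis. Payload 3.1 kg.
Tool frame: the origin (TCP) lies midway between the tips of the shut fingers; the grasp point (between the pads) lies 19 mm behind it; z points along the fingers, x is the direction in which the jaws open and shut, and the axes are right-handed (so a half turn about z gives the same grasp; the last joint's range is limited). The gripper opens to 85 mm and grips with 20 to 120 N. Pads are 22 mm wide; open, the fingers measure 114 mm over their backs; the gripper's body (76 mm by 85 mm) begins 54 mm behind the grasp point. The pads swing forward as they close: fully open they stand 13 mm farther back than shut.
Start: joints at [0.996, 0.527, 1.433, -0, 1.181, -0.178], TCP at [241.501, 576.432, 231.31] pointing down, gripper open.
Joint ranges: [-3.08, 3.08], [-0.75, 2.2], [0.22, 2.44], [-1.43, 4.57], [0, 2.65], [-2.85, 2.85]. Speed limits (rad/s): [2.79, 2.79, 3.14, 3.14, 3.14, 3.14].

INTERFACE

Orientations are given as a rotation vector (axis times angle).
In Python, from bench import r gives the robot as it stands.
- The arm moves only by the shell command python3 -m crank 'ROWS' [FORCE]. ROWS is JSON, a list of rows, each a list of 3 entries, a list of its own where there are three numbers: the shift along the tool's x, y, z in m, then the turn about the tool's z in degrees, then the gripper's target within -1 to 1 (shut at 1, half-way at 0, fully open at -1). A call has 1 to 12 rows; each row shifts and turns the pose as measured when the row begins, along the tool's axes as they then stand; what a row does not reach is not made up. A row lasts 1/12 s, in which the tool goes at most 41.7 mm and 7.16 degrees, less where a joint would pass 70% of its speed; a pose out of reach is approached as far as the arm can. A call is refused whole if a number of a shift passes 0.0417 or a number of a turn 7.16, either way. A call with a gripper value outside its range is refused whole. The fingers move at their own pace and stop on an object; FORCE is the grip in N (left out, the last holds). Time passes only in rows, so rows that do not move let the fingers close. It gives the time, the measured TCP pose, the force and the opening at its end, in the units of the state.
- r.state(): the state, without advancing time (a new reading comes with each control period).
- r.camera(name): name is "scene" or "top" or "wrist"; returns a dict with "color" (384x512x3 uint8, red, green, blue), "fx", "fy", "cx", "cy" (pixels), "R" (3x3) and "t" (3): a world point X has camera coordinates R X + t. Camera axes: x right, y down, z forward; pixel columns grow to the right and rows downward; lengths in mm; the calibration is good to about 2 mm. The wrist camera is an equidistant fisheye: a pixel r from the principal point sees the ray r / f radians off the axis. A picture is of the moment at which its call begins. There is no depth.
- r.job_done(): hands the job in, once; it reports no verdict.
The state is a dict: "clock": time; "joints": joint angles; "dq": joint speeds; "joint_torque": joint torques, N m; "tcp_pos": TCP position; "ee_rot": TCP orientation; "contact_force": force on the tool from outside, world axes, zero at the start; "moment": the same for the moment, N m; "gripper_width": finger opening in mm.
Only numpy, scipy, OpenCV 4.12 (cv2) and the standard library are available. Lean on these libraries where they do the work, as an engineer would, in place of code of your own. Each camera call takes 0.05 s, during which the arm holds its last target.

## Working session

There is one attempt and no reset: what is moved stays moved. The work goes in short steps, Python scripts to look and compute and a shell command to move; the robot and the scene stay as the last step left them, time stands still between calls to the robot, and variables do not carry over. Pictures are saved under pics/ and viewed, and the job is handed in when it is done.

```bash
ls; mkdir -p pics; python3 - <<'E'
from bench import r
import cv2
s=r.state();print(s)
for n in("scene","top","wrist"):
    c=r.camera(n);cv2.imwrite(f"pics/{n}0.png",c["color"][:,:,::-1]);print(n,c["fx"],c["fy"],c["cx"],c["cy"],c["R"],c["t"])
E
```

```text
pics
{'clock': 0.0, 'joints': array([ 9.95505979e-01,  5.28460276e-01,  1.43389666e+00, -2.21140772e-05,
        1.18139017e+00, -1.78477463e-01]), 'dq': array([-0.00119987, -0.00033314,  0.00221659, -0.0022029 , -0.0001655 ,
        0.00141991]), 'joint_torque': array([-2.74853874e-04, -4.42350805e+01, -1.78021199e+01, -1.20404975e-04,
        8.37752013e-03,  7.84984366e-06]), 'tcp_pos': array([241.12292648, 575.84410071, 230.33902823]), 'ee_rot': array([ 2.61498656,  1.73952451, -0.0030921 ]), 'contact_force': array([ 0.26812899, -0.88732387, -0.10278572]), 'moment': array([ 0.01328804, -0.00744592,  0.0154122 ]), 'gripper_width': 85.29395741599842}
scene 415.41321186354304 415.41321186354304 251.19674569339784 193.9322008637104 [[-0.68641458 -0.72709291 -0.01307377]
 [-0.4534693   0.44201544 -0.77394312]
 [ 0.56850736 -0.52531729 -0.63312015]] [359.50185209 299.66955524 628.65619334]
top 489.62296161412723 489.62296161412723 250.57163799483462 188.56114278592116 [[-0.01325005 -0.99963509 -0.02353997]
 [-0.99858758  0.01444021 -0.05113045]
 [ 0.05145172  0.02282924 -0.99841452]] [  22.02822321  489.63837972 1047.16741468]
wrist 297.3186396354542 297.3186396354542 258.36049145538556 196.22614922492366 [[ 0.38594086  0.92251994 -0.00257025]
 [ 0.87568214 -0.36546669  0.31561826]
 [ 0.2902248  -0.1240607  -0.94888277]] [-623.2550632   -42.15338086  381.00312538]
```

View pics/top0.png

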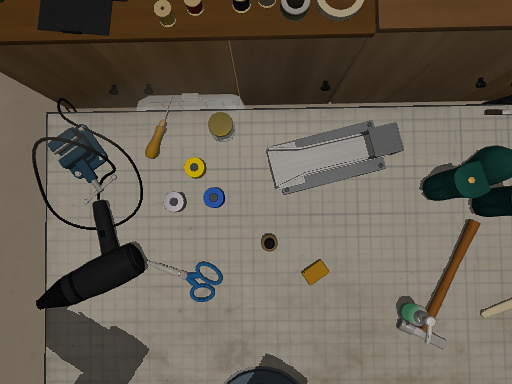

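View pics/scene0.png

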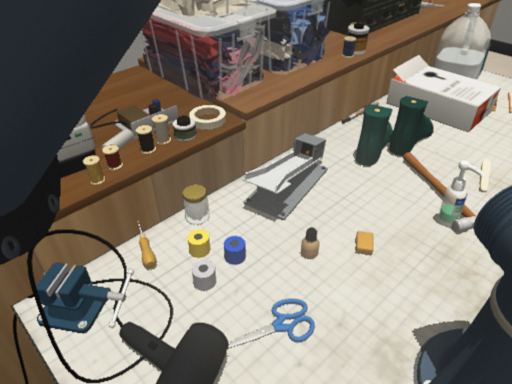

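View pics/wrist0.png

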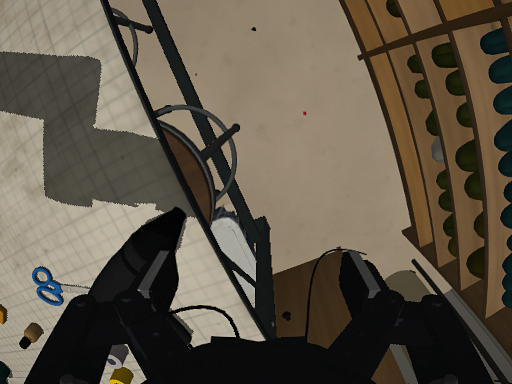

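```bash
cat > h.py <<'E'
import numpy as np, cv2
from bench import r
def ray(c,u,v):
    R=np.array(c["R"]);t=np.array(c["t"])
    d=R.T@np.array([(u-c["cx"])/c["fx"],(v-c["cy"])/c["fy"],1.]);return -R.T@t,d
def onz(c,u,v,z):
    o,d=ray(c,u,v);return o+d*(z-o[2])/d[2]
def proj(c,X):
    p=np.array(c["R"])@np.array(X)+np.array(c["t"]);return c["cx"]+c["fx"]*p[0]/p[2],c["cy"]+c["fy"]*p[1]/p[2]
E
python3 - <<'E'
import cv2
t=cv2.imread("pics/top0.png");s=cv2.imread("pics/scene0.png")
cv2.imwrite("pics/top0z.png",cv2.resize(t[95:215,140:410],None,fx=2.96,fy=2.96,interpolation=cv2.INTER_CUBIC))
cv2.imwrite("pics/scene0z.png",cv2.resize(s[120:300,130:350],None,fx=3.3,fy=3.3,interpolation=cv2.INTER_CUBIC))
E
```

```text
(no output)
```

View pics/top0z.png

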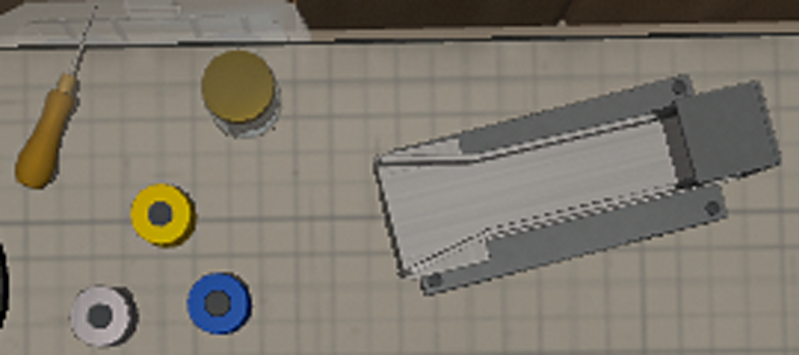

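View pics/scene0z.png

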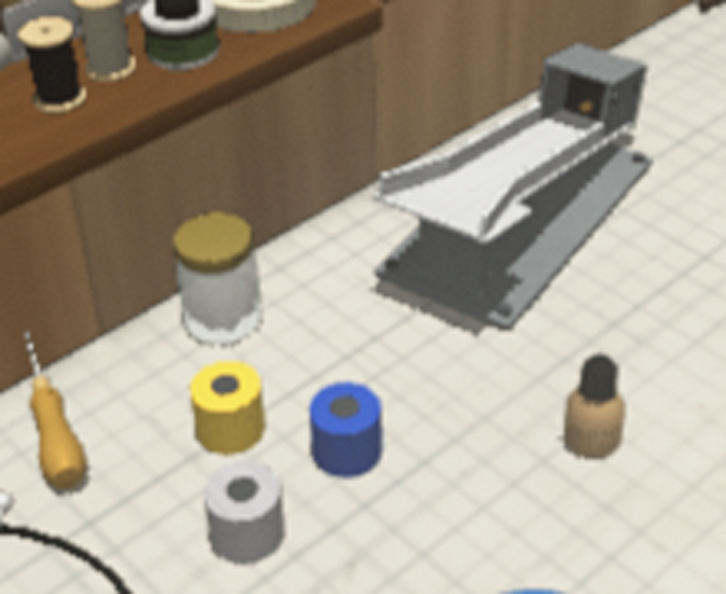

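```bash
python3 - <<'E'
import cv2
t=cv2.imread("pics/top0.png");s=cv2.imread("pics/scene0.png")
def z(im,x0,x1,y0,y1,k,fn):
    o=cv2.resize(im[y0:y1,x0:x1],None,fx=k,fy=k,interpolation=cv2.INTER_CUBIC)
    for x in range(x0,x1,10): cv2.putText(o,str(x),((x-x0)*k,10),0,.35,(0,0,255)); cv2.line(o,((x-x0)*k,0),((x-x0)*k,o.shape[0]),(0,0,255) if 0 else (0,160,255),1)
    for y in range(y0,y1,10): cv2.putText(o,str(y),(0,(y-y0)*k),0,.35,(0,0,255)); cv2.line(o,(0,(y-y0)*k),(o.shape[1],(y-y0)*k),(0,160,255),1)
    cv2.imwrite(fn,o)
z(t,260,410,110,205,5,"pics/tz1.png")
z(s,240,335,125,225,6,"pics/sz1.png")
E
```

```text
(no output)
```

View pics/tz1.png

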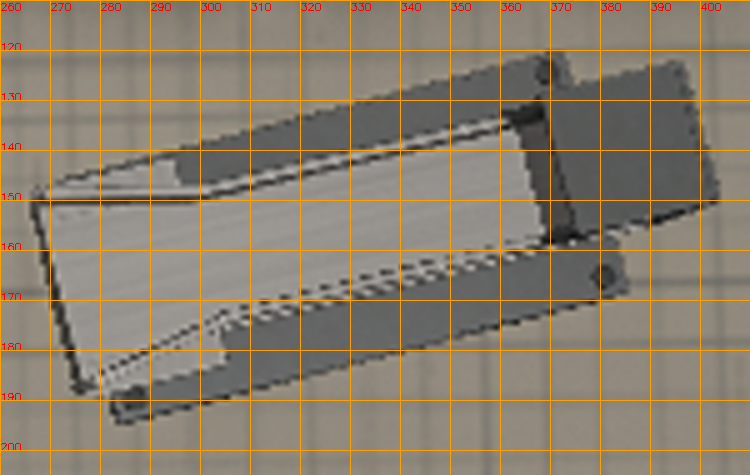

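View pics/sz1.png

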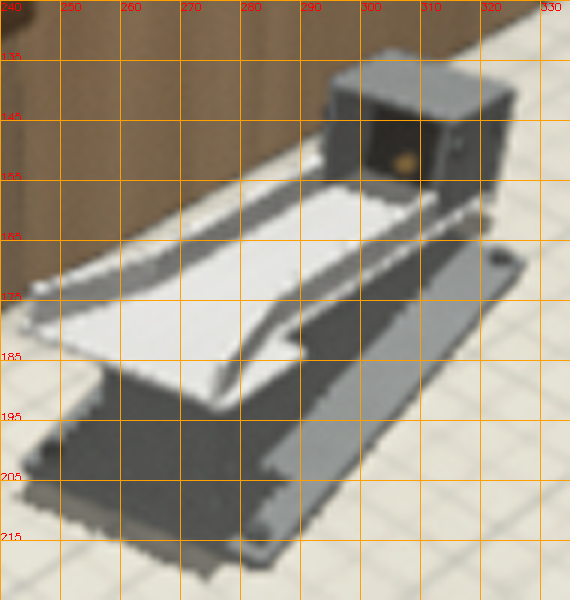

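```bash
python3 - <<'E'
from h import *
c=r.camera("top");s=r.camera("scene")
np.set_printoptions(precision=1,suppress=True)
# slug, bystanders
t=cv2.imread("pics/top0.png")
A=onz(c,271.6,169.5,87.2);B=onz(c,372.7,143,86.8);C=onz(c,399.8,136,71.8)
print(A,B,C)
print("len AB",np.linalg.norm((B-A)[:2]),"exp",202*np.cos(.2443)+50*np.sin(.2443),"BC",np.linalg.norm((C-B)[:2]),62*np.cos(.2443))
d=(C-A)[:2];yaw=np.arctan2(d[1],d[0]);print("yaw",np.degrees(yaw),np.degrees(np.arctan2(*(B-A)[[1,0]])))
u=d/np.linalg.norm(d);ca,sa=np.cos(np.radians(14)),np.sin(np.radians(14))
L=[A[:2]+42*ca*u, B[:2]-(160*ca+50*sa)*u, C[:2]-(222*ca+50*sa)*u]
print("lane",L)
x=np.array([u[0]*ca,u[1]*ca,-sa]);y=np.array([-u[1],u[0],0]);z=np.cross(x,y)
l=np.r_[np.mean(L,0),77]
for n,p in dict(mouthL=(-42,40.5,0),mouthR=(-42,-40.5,0),wl=(-42,36.5,16),wr=(-42,-36.5,16),h1=(160,28,50),h2=(160,-28,50),h3=(222,28,50),h4=(222,-28,50),e1=(160,24,0),lane=(0,0,0)).items():
    X=l+p[0]*x+p[1]*y+p[2]*z
    print(n,X,np.array(proj(c,X)),np.array(proj(s,X)))
for e in ((370.5,120.5),(386,169),(283,194)): print("plate",onz(c,*e,6))
for n,u_,v_,zz in (("slug",174,202,40),("yel",195,167,40),("blue",213.5,197.5,40),("jar",220.5,124,74),("dye",269,241.5,66)): print(n,onz(c,u_,v_,zz))
m=cv2.inRange(cv2.cvtColor(t,cv2.COLOR_BGR2HSV),(0,0,165),(180,40,255))[185:220,155:195]
k,lab,st,ce=cv2.connectedComponentsWithStats(m);print(st,ce+[155,185])
E
```

```text
[523.9 -29.3  87.2] [ 574.3 -233.3   86.8] [ 589.8 -292.1   71.8]
len AB 210.12100298378357 exp 208.0958475584149 BC 60.804361982462545 60.159026355554154
yaw -75.91178496390417 -76.12789471873397
lane [array([533.8, -68.9]), array([533.5, -71. ]), array([534.5, -71.5])]
mouthL [563.3 -21.1  87.2] [267.2 150.1] [245.2 179. ]
mouthR [484.7 -40.8  87.2] [277.6 188.8] [277.6 191.2]
wl [560.4 -25.8 102.7] [269.7 150.5] [247.6 172.9]
wr [489.6 -43.6 102.7] [279.2 186. ] [277.  183.8]
h1 [ 601.8 -225.9   86.8] [368.7 129.5] [295.2 137.6]
h2 [ 547.5 -239.6   86.8] [376.2 156.2] [315.6 143.9]
h3 [ 616.5 -284.3   71.8] [395.6 123.1] [305.7 132.1]
h4 [ 562.2 -297.9   71.8] [403.1 149.4] [325.4 138. ]
e1 [ 595.  -215.2   38.3] [358.6 136.7] [293.3 156.6]
lane [533.9 -70.4  77. ] [291.6 164.7] [270.7 179. ]
plate [ 635.1 -248.3    6. ]
plate [ 528.5 -279.     6. ]
plate [477.4 -55.    6. ]
slug [462.4 176.9  40. ]
yel [536.  131.8  40. ]
blue [470.7  93.1  40. ]
jar [620.6  73.9  74. ]
dye [378.3 -22.2  66. ]
[[   0    0   40   35 1284]
 [  19    7    1    1    1]
 [  15    8   13   19  115]] [[174.2 201.9]
 [174.  192. ]
 [177.6 202.7]]
```

```bash
python3 -m crank '[[[0,0,0],6.66,-1],[[0,0,0],6.66,-1],[[0,0,0],6.66,-1],[[0,0,0],6.66,-1],[[0,0,0],6.66,-1],[[0,0,0],6.66,-1],[[0,0,0],6.66,-1],[[0,0,0],6.66,-1]]' 40
cat >> h.py <<'E'
from scipy.spatial.transform import Rotation as Ro
def st(target=None):
    s=r.state();R=Ro.from_rotvec(s["ee_rot"]).as_matrix();p=np.array(s["tcp_pos"])
    print("t %.2f"%s["clock"],"p",p.round(1),"toolx ang %.2f"%np.degrees(np.arctan2(R[1,0],R[0,0])),"zax",R[:,2].round(3),"F",np.array(s["contact_force"]).round(2),"Ftool",(R.T@s["contact_force"]).round(2),"w %.1f"%s["gripper_width"])
    if target is not None: print("shift tool mm",(R.T@(np.array(target)-p)).round(1))
    return R,p
E
python3 -c "
from h import *
st([462.4,177,150])"
```

```text
clock: 0.92
tcp_pos: [240.7, 575.2, 229.2]
ee_rot: [3.122, 0.314, -0.004]
contact_force: [0.5, -1.7, 0.1]
gripper_width: 85.3
t 0.92 p [240.7 575.2 229.2] toolx ang 11.50 zax [-0.002 -0.004 -1.   ] F [ 0.51 -1.73  0.09] Ftool [ 0.16  1.8  -0.08] w 85.3
shift tool mm [138.2 434.1  80.2]
```

```bash
python3 -m crank '[[[0,0,0],-2.5,-1],[[0.0105,0.036,0.002],0,-1],[[0.0105,0.036,0.002],0,-1],[[0.0105,0.036,0.002],0,-1],[[0.0105,0.036,0.002],0,-1],[[0.0105,0.036,0.002],0,-1],[[0.0105,0.036,0.002],0,-1],[[0.0105,0.036,0.002],0,-1],[[0.0105,0.036,0.002],0,-1],[[0.0105,0.036,0.002],0,-1],[[0.0105,0.036,0.002],0,-1],[[0,0,0],0,-1]]'
python3 -c "
from h import *
st([462.4,177,150])"
```

```text
clock: 1.92
tcp_pos: [437.3, 241.8, 207.9]
ee_rot: [-3.116, -0.393, -0.006]
contact_force: [-1.0, 0.5, 1.0]
gripper_width: 85.5
t 1.92 p [437.3 241.8 207.9] toolx ang 14.39 zax [ 0.003  0.002 -1.   ] F [-0.98  0.46  1.03] Ftool [-0.83 -0.69 -1.04] w 85.5
shift tool mm [ 8.  69.  57.9]
```

```bash
python3 -m crank '[[[0.003,0.023,0.019],0,-1],[[0.003,0.023,0.019],0,-1],[[0.003,0.023,0.019],0,-1],[[0,0,0],0,-1]]'
python3 - <<'E'
from h import *
st([462.4,177,60])
for n in ("wrist","top","scene"):
    c=r.camera(n);cv2.imwrite(f"pics/{n}1.png",c["color"][:,:,::-1])
E
```

```text
clock: 2.25
tcp_pos: [468.1, 174.0, 151.1]
ee_rot: [-3.115, -0.386, -0.019]
contact_force: [-0.5, 0.0, -0.4]
gripper_width: 85.5
t 2.25 p [468.1 174.  151.1] toolx ang 14.13 zax [ 0.011  0.004 -1.   ] F [-0.5   0.01 -0.38] Ftool [-0.48 -0.13  0.37] w 85.5
shift tool mm [-5.9 -4.2 91. ]
```

View pics/wrist1.png

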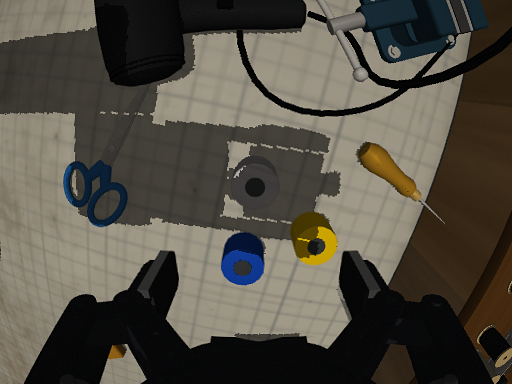

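View pics/scene1.png

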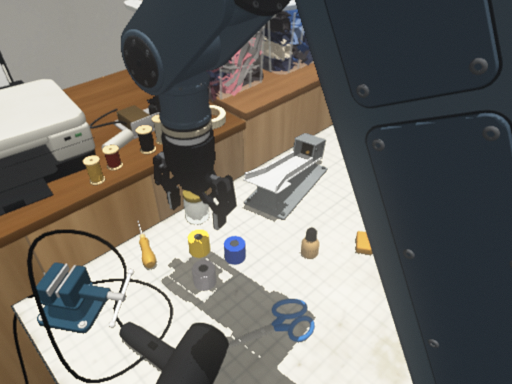

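```bash
cat >> h.py <<'E'
def wz(c,u,v,z):
    R=np.array(c["R"]);t=np.array(c["t"]);a=np.array([u-c["cx"],v-c["cy"]]);n=np.hypot(*a);th=n/c["fx"]
    d=R.T@np.r_[np.sin(th)*a/max(n,1e-9),np.cos(th)];o=-R.T@t
    return o+d*(z-o[2])/d[2]
E
python3 - <<'E'
from h import *
np.set_printoptions(precision=1,suppress=True)
c=r.camera("wrist");im=c["color"]
g=im.max(2).astype(int)
m=((g<35)).astype(np.uint8);m[:170]=0;m[205:]=0;m[:,:235]=0;m[:,275:]=0
k,lab,s,ce=cv2.connectedComponentsWithStats(m);print(s,ce)
for i in range(1,k):
    if s[i,4]>100: print(wz(c,*ce[i],40))
print("tweak",wz(c,255,187,40),wz(c,242,267,40),wz(c,316,246,40))
st([462.4,177,60])
E
```

```text
[[     0      0    512    384 196321]
 [   244    181     20     18    287]] [[255.5 191.5]
 [253.4 189.5]]
[465.3 178.2  40. ]
tweak [466.1 180.8  40. ] [473.8  96.3  40. ] [539.4 136.7  40. ]
t 2.45 p [468.1 177.8 154.2] toolx ang 14.35 zax [ 0.  0. -1.] F [ 0.2  0.3 -0.3] Ftool [ 0.3 -0.2  0.3] w 85.5
shift tool mm [-7.3 -0.5 94.1]
```

```bash
python3 -m crank '[[[-0.003,0,0.02],0,-1],[[-0.0026,0,0.02],0,-1],[[0,0,0.02],0,-1],[[0,0,0.02],0,-1],[[0,0,0.02],0,-1],[[0,0,0.008],0,-1],[[0,0,0],0,-1],[[0,0,0],0,-1]]'
python3 - <<'E'
from h import *
st([464,177.5,16])
for n in ("wrist",):
    c=r.camera(n);cv2.imwrite(f"pics/{n}2.png",c["color"][:,:,::-1])
E
```

```text
clock: 3.12
tcp_pos: [469.3, 188.7, 51.6]
ee_rot: [-3.107, -0.415, -0.06]
contact_force: [-0.2, 0.8, -0.7]
gripper_width: 85.4
t 3.12 p [469.3 188.7  51.6] toolx ang 15.21 zax [ 0.037  0.012 -0.999] F [-0.17  0.76 -0.66] Ftool [ 0.01 -0.77  0.66] w 85.4
shift tool mm [-9.4  9.4 35.2]
```

View pics/wrist2.png

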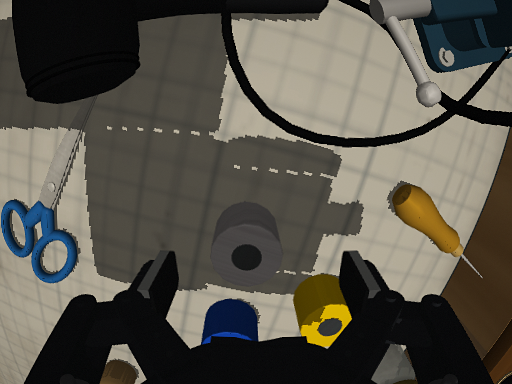

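```bash
python3 -m crank '[[[0,0,0],0,-1],[[0,0,0],0,-1]]' >/dev/null
python3 - <<'E'
from h import *
st([464,177.5,16])
c=r.camera("wrist");print(wz(c,247,257,40))
E
```

```text
t 3.33 p [470.5 189.5  54. ] toolx ang 15.27 zax [ 0.042  0.012 -0.999] F [-0.44  0.83  0.1 ] Ftool [-0.2  -0.91 -0.11] w 85.3
shift tool mm [-11.1   9.9  37.5]
[467.50484768 177.8469349   40.        ]
```

```bash
python3 -m crank '[[[-0.003,0.003,0],0,-1],[[-0.003,0.003,0],0,-1],[[-0.003,0.003,0],-1,-1],[[0,0,0],0,-1]]' >/dev/null
python3 - <<'E'
from h import *
st([464.5,177.5,16])
E
```

```text
t 3.72 p [465.  177.5  55.7] toolx ang 16.30 zax [ 0.046  0.013 -0.999] F [-0.05  0.61 -0.07] Ftool [ 0.12 -0.6   0.08] w 85.5
shift tool mm [-2.4 -0.2 39.7]
```

```bash
python3 -m crank '[[[-0.001,0,0.006],1.2,-1],[[-0.001,0,0.006],1.2,-1],[[0,0,0.006],0,-1],[[0,0,0.006],0,-1],[[0,0,0],0,-1]]' >/dev/null
python3 - <<'E'
from h import *
st([464.5,177.5,16])
E
```

```text
t 4.13 p [464.4 176.4  29.6] toolx ang 13.46 zax [ 0.047  0.013 -0.999] F [-0.  -0.7 -0.2] Ftool [-0.17  0.68  0.19] w 85.2
shift tool mm [-0.3 -1.  13.6]
```

```bash
python3 -m crank '[[[0,-0.001,0.006],0.3,-1],[[0,0,0.006],0,-1],[[0,0,0.001],0,-1],[[0,0,0],0,-1]]' >/dev/null
python3 - <<'E'
from h import *
st([464.5,177.5,16])
for n in ("wrist","top"):
    c=r.camera(n);cv2.imwrite(f"pics/{n}3.png",c["color"][:,:,::-1])
E
```

```text
t 4.47 p [464.5 177.9  13.9] toolx ang 13.14 zax [ 0.045  0.013 -0.999] F [ 0.29 -0.31 -0.08] Ftool [0.21 0.37 0.09] w 85.2
shift tool mm [-0.   0.4 -2.1]
```

View pics/wrist3.png

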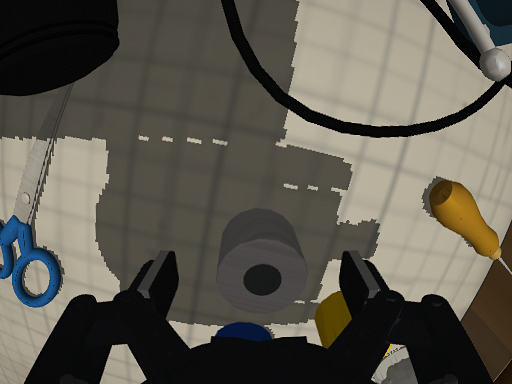

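```bash
python3 -m crank '[[[0,0,-0.002],-0.8,0],[[0,0,0],0,0.3],[[0,0,0],0,1],[[0,0,0],0,1],[[0,0,0],0,1],[[0,0,0],0,1]]' 40 >/dev/null
python3 - <<'E'
from h import *
st([464.5,177.5,16])
for n in ("wrist",):
    c=r.camera(n);cv2.imwrite(f"pics/{n}4.png",c["color"][:,:,::-1])
E
```

```text
t 5.07 p [465. 178.  18.] toolx ang 14.04 zax [ 0.048  0.013 -0.999] F [-0.06 -0.05 -2.49] Ftool [-0.2   0.04  2.49] w 43.2
shift tool mm [-0.7  0.3  1.9]
```

View pics/wrist4.png

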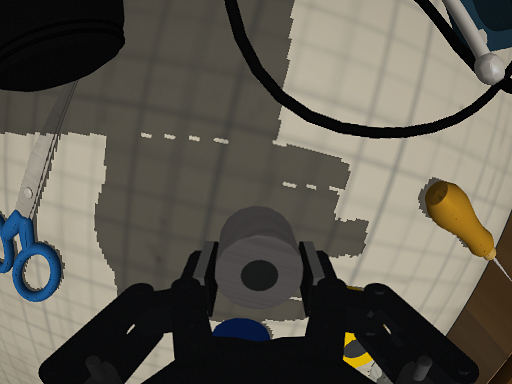

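```bash
python3 -m crank '[[[0,0,-0.004],0,1],[[0,0,-0.008],0,1],[[0,0,-0.012],0,1],[[0,0,-0.014],0,1],[[0,0,-0.014],0,1],[[0,0,-0.014],0,1],[[0,0,-0.014],0,1],[[0,0,-0.014],0,1],[[0,0,-0.012],0,1],[[0,0,-0.006],0,1],[[0,0,0],0,1]]' 40 >/dev/null
python3 - <<'E'
from h import *
st([532,-62,145])
for n in ("wrist",):
    c=r.camera(n);cv2.imwrite(f"pics/{n}5.png",c["color"][:,:,::-1])
E
```

```text
t 6.03 p [455.5 175.8 137.3] toolx ang 14.03 zax [ 0.041  0.012 -0.999] F [ 0.74  0.39 -2.71] Ftool [ 0.69 -0.19  2.75] w 42.5
shift tool mm [ 16.8 249.3  -7.4]
```

View pics/wrist5.png

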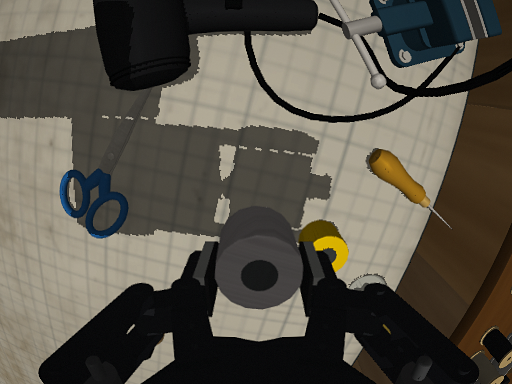

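```bash
python3 -m crank '[[[0.001,0.012,-0.001],0,1],[[0.0016,0.02,-0.001],0,1],[[0.0016,0.024,-0.001],0,1],[[0.0016,0.024,-0.001],0,1],[[0.0016,0.024,-0.001],0,1],[[0.0016,0.024,-0.001],0,1],[[0.0016,0.024,-0.001],0,1],[[0.0016,0.024,-0.001],0,1],[[0.0016,0.024,0],0,1],[[0.001,0.018,0],0,1],[[0,0.01,0],0,1],[[0,0,0],0,1]]' 40 >/dev/null
python3 - <<'E'
from h import *
st([532,-62,145])
E
```

```text
t 7.08 p [520.5 -50.5 134.6] toolx ang 14.24 zax [ 0.021  0.015 -1.   ] F [-0.26  0.14 -2.57] Ftool [-0.28 -0.17  2.57] w 43.1
shift tool mm [  8.5  13.9 -10.3]
```

```bash
python3 -m crank '[[[0.003,0.004,-0.002],0,1],[[0.003,0.004,-0.001],0,1],[[0.0025,0.003,0],0,1],[[0,0,0],0,1],[[0,0,0],0,1]]' 40 >/dev/null
python3 - <<'E'
from h import *
st([532,-62,137])
for n in ("wrist","top","scene"):
    c=r.camera(n);cv2.imwrite(f"pics/{n}6.png",c["color"][:,:,::-1])
a=cv2.imread("pics/top6.png")[90:230,220:420];b=cv2.imread("pics/scene6.png")[90:230,180:380]
cv2.imwrite("pics/z6.png",cv2.resize(np.vstack([a,b]),None,fx=2.1,fy=2.1,interpolation=cv2.INTER_CUBIC))
E
```

```text
t 7.50 p [529.5 -56.  136.2] toolx ang 14.35 zax [ 0.015  0.018 -1.   ] F [ 0.4   0.47 -2.98] Ftool [ 0.44 -0.31  2.99] w 42.7
shift tool mm [ 0.9  6.4 -0.9]
```

View pics/z6.png

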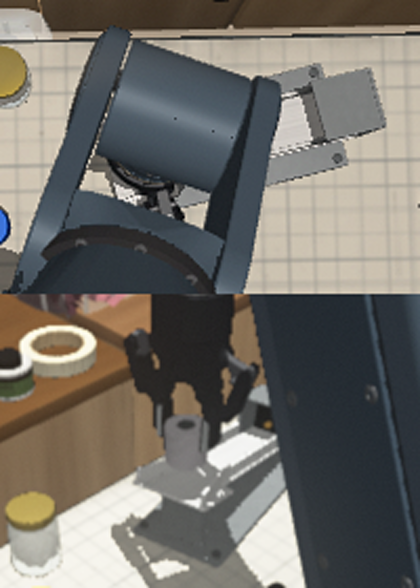

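View pics/wrist6.png

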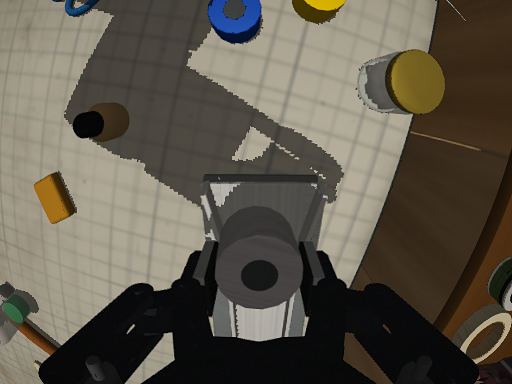

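```bash
python3 - <<'E'
from h import *
np.set_printoptions(precision=1,suppress=True)
c=r.camera("wrist")
im=c["color"];z=cv2.resize(im[150:384,160:360,::-1],None,fx=2.9,fy=2.9,interpolation=cv2.INTER_CUBIC)[:600];cv2.imwrite("pics/wz7.png",z)
a=wz(c,206,178,87.2);b=wz(c,318,178,87.2);m=(a+b)/2
print(a,b,m,np.linalg.norm(a-b),np.degrees(np.arctan2(*(a-b)[[1,0]])))
s=wz(c,259,274,136.2+22)
print("slugtop",s)
for z in (150,158): print(wz(c,259,274,z))
E
```

```text
[488.9 -35.5  87.2] [562.5 -16.9  87.2] [525.7 -26.2  87.2] 75.85578648783763 -165.86014669354645
slugtop [529.5 -55.8 158.2]
[531.  -60.9 150. ]
[529.6 -55.9 158. ]
```

View pics/wz7.png

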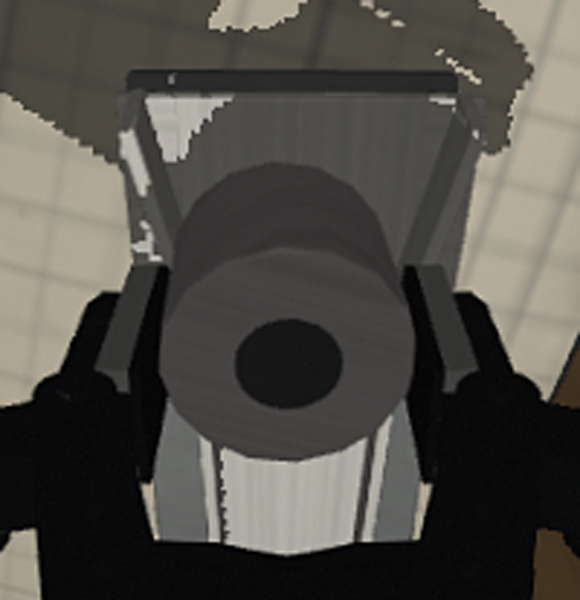

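```bash
python3 -m crank '[[[0.001,0.003,0.004],0,1],[[0,0.002,0.005],0,1],[[0,0,0.006],0,1],[[0,0,0.006],0,1],[[0,0,0.005],0,1],[[0,0,0],0,1],[[0,0,0],0,1]]' 40 >/dev/null
python3 - <<'E'
from h import *
R,p=st([532,-62,105])
L=np.array([533.9,-70.4,77]);u=np.array([.2430,-.970,0]);ca,sa=np.cos(.2443),np.sin(.2443)
q=p-L;print("lane x,y of tcp axis at slug bottom",(q@u), q@np.array([.97,.243,0]))
E
```

```text
t 8.28 p [531.5 -60.4 106.8] toolx ang 14.35 zax [ 0.013  0.018 -1.   ] F [-0.52  0.01 -3.24] Ftool [-0.56 -0.09  3.23] w 42.6
shift tool mm [0.  1.7 1.8]
lane x,y of tcp axis at slug bottom -10.298166843454117 0.11170141502306116
```

```bash
python3 -m crank '[[[0,0,0.002],0,1],[[0,0,0.002],0,1],[[0,0,0],0,1]]' 20
python3 - <<'E'
from h import *
st([532,-62,100])
E
python3 -m crank '[[[0,0,0.002],0,1],[[0,0,0.001],0,1],[[0,0,0],0,1]]' 20
python3 - <<'E'
from h import *
st([532,-62,100])
c=r.camera("scene");cv2.imwrite("pics/s8.png",cv2.resize(c["color"][130:230,220:340,::-1],None,fx=5,fy=5,interpolation=cv2.INTER_CUBIC))
E
```

```text
clock: 8.53
tcp_pos: [531.6, -60.3, 102.3]
ee_rot: [-3.1, -0.39, -0.024]
contact_force: [-0.4, -0.3, -2.1]
gripper_width: 43.2
t 8.53 p [531.6 -60.3 102.3] toolx ang 14.34 zax [ 0.013  0.019 -1.   ] F [-0.41 -0.3  -2.14] Ftool [-0.51  0.22  2.12] w 43.2
shift tool mm [-0.1  1.8  2.2]
clock: 8.78
tcp_pos: [532.4, -61.4, 101.6]
ee_rot: [-3.103, -0.393, -0.026]
contact_force: [-1.1, -0.2, -2.2]
gripper_width: 43.1
t 8.78 p [532.4 -61.4 101.6] toolx ang 14.43 zax [ 0.015  0.016 -1.   ] F [-1.1  -0.2  -2.24] Ftool [-1.16 -0.06  2.22] w 43.1
shift tool mm [-0.5  0.5  1.6]
```

View pics/s8.png

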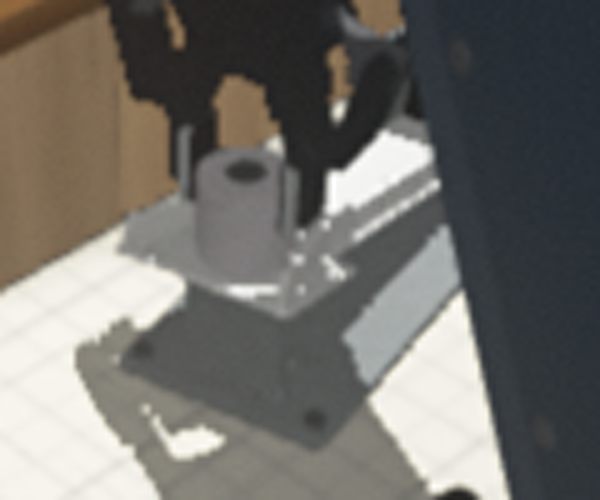

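```bash
python3 -m crank '[[[0,0,0.0015],0,1],[[0,0,0.0015],0,1],[[0,0,0],0,1]]' 20
python3 -m crank '[[[0,0,0.0015],0,1],[[0,0,0.0015],0,1],[[0,0,0],0,1]]' 20
```

```text
clock: 9.08
tcp_pos: [533.1, -62.8, 100.8]
ee_rot: [-3.106, -0.396, -0.03]
contact_force: [-0.1, 1.3, -0.8]
gripper_width: 42.7
clock: 9.33
tcp_pos: [533.7, -64.1, 99.8]
ee_rot: [-3.108, -0.399, -0.032]
contact_force: [-0.6, 0.5, 0.3]
gripper_width: 42.4
```

```bash
python3 -m crank '[[[0,0,0.002],0,1],[[0,0,0.002],0,1],[[0,0,0],0,1]]' 20
python3 - <<'E'
from h import *
st([532,-62,100])
E
```

```text
clock: 9.58
tcp_pos: [534.6, -66.0, 98.0]
ee_rot: [-3.112, -0.403, -0.035]
contact_force: [-1.2, 0.7, 1.5]
gripper_width: 42.6
t 9.58 p [534.6 -66.   98. ] toolx ang 14.77 zax [ 0.022  0.006 -1.   ] F [-1.24  0.66  1.46] Ftool [-0.99 -0.95 -1.48] w 42.6
shift tool mm [-1.5 -4.5 -2. ]
```

Now open gently.

```bash
python3 -m crank '[[[0,0,0],0,-0.1],[[0,0,0],0,-0.2],[[0,0,0],0,-0.3],[[0,0,0],0,-0.4]]' 20
python3 - <<'E'
from h import *
st()
for n in ("wrist","scene"):
    c=r.camera(n);cv2.imwrite(f"pics/{n}9.png",c["color"][:,:,::-1])
E
```

```text
clock: 9.92
tcp_pos: [535.9, -65.9, 97.4]
ee_rot: [-3.113, -0.403, -0.039]
contact_force: [0.2, 0.4, -0.1]
gripper_width: 59.8
t 9.92 p [535.9 -65.9  97.4] toolx ang 14.75 zax [ 0.024  0.006 -1.   ] F [ 0.16  0.4  -0.11] Ftool [ 0.25 -0.34  0.11] w 59.8
```

View pics/wrist9.png

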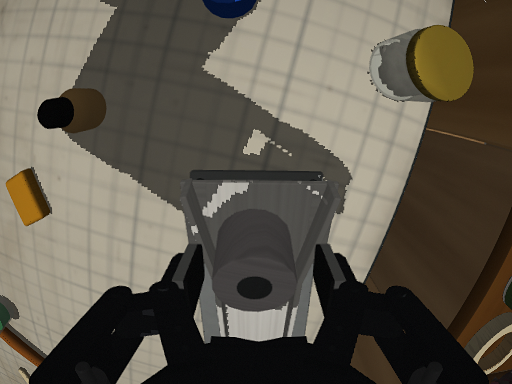

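View pics/scene9.png

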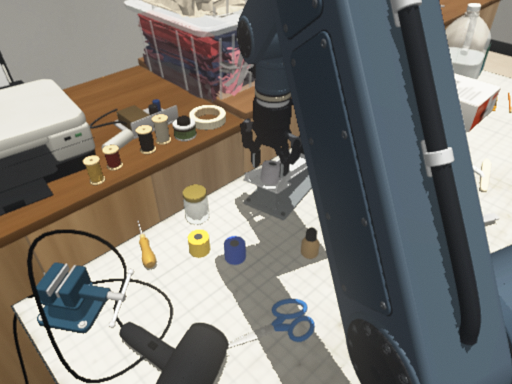

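```bash
python3 -m crank '[[[0,0,-0.003],0,-0.5],[[0,0,-0.006],0,-0.5],[[0,0,-0.01],0,-0.5],[[0,0,-0.01],0,-0.5],[[0,0,-0.01],0,-0.5],[[0,0,-0.01],0,-0.5],[[0,0,-0.006],0,-0.5],[[0,0,0],0,-0.5],[[0,0,0],0,-0.5]]' 20
python3 - <<'E'
from h import *
np.set_printoptions(precision=1,suppress=True)
st()
c=r.camera("wrist");cv2.imwrite("pics/wrist10.png",c["color"][:,:,::-1])
E
```

```text
clock: 10.77
tcp_pos: [535.3, -66.4, 160.2]
ee_rot: [-3.114, -0.403, -0.045]
contact_force: [0.2, 0.4, -0.4]
gripper_width: 64.0
t 10.77 p [535.3 -66.4 160.2] toolx ang 14.77 zax [ 0.  0. -1.] F [ 0.2  0.4 -0.4] Ftool [ 0.3 -0.3  0.4] w 64.0
```

View pics/wrist10.png

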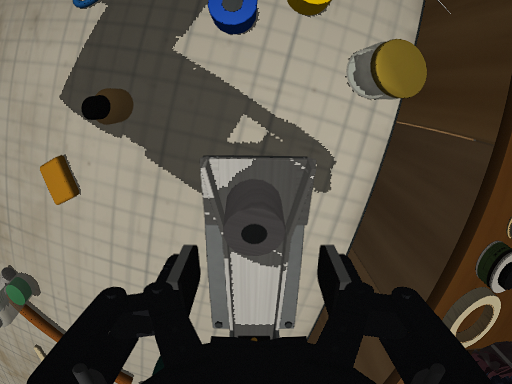

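```bash
python3 - <<'E'
from h import *
np.set_printoptions(precision=1,suppress=True)
im=cv2.imread("pics/wrist10.png")
cv2.imwrite("pics/wz10.png",cv2.resize(im[145:345,190:330],None,fx=3,fy=3,interpolation=cv2.INTER_CUBIC))
c=r.camera("wrist")
m=wz(c,254.5,234,119);print("mark",m, wz(c,254.5,234,115))
L=np.array([533.9,-70.4,77.]);ca,sa=np.cos(.2443),np.sin(.2443);u=np.array([.2425,-.9702,0]);x=u*ca-[0,0,sa];y=np.array([.9702,.2425,0]);z=np.cross(x,y)
# intersect ray with plane lane z=40
o=wz(c,254.5,234,300);d=m-o;P=o+d*((40-(o-L)@z)/(d@z));print("mark at floor+40",P,"lane",(P-L)@x,(P-L)@y)
for q in ((205,158),(306,158)):
    X=wz(c,*q,87.2);print(X,(X-L)@x,(X-L)@y)
st()
E
```

```text
mark [536.3 -74.7 119. ] [536.9 -76.6 115. ]
mark at floor+40 [536.6 -75.8 116.8] lane -3.942292869798713 1.3357349652565265
[489.5 -38.6  87.2] -42.79910225669551 -35.33489758025216
[562.3 -19.9  87.2] -43.30399216688789 39.79795881856652
t 10.87 p [535.1 -66.3 159.6] toolx ang 14.76 zax [ 0.  0. -1.] F [ 0.1 -0.2  0.6] Ftool [ 0.   0.2 -0.6] w 63.9
```

View pics/wz10.png

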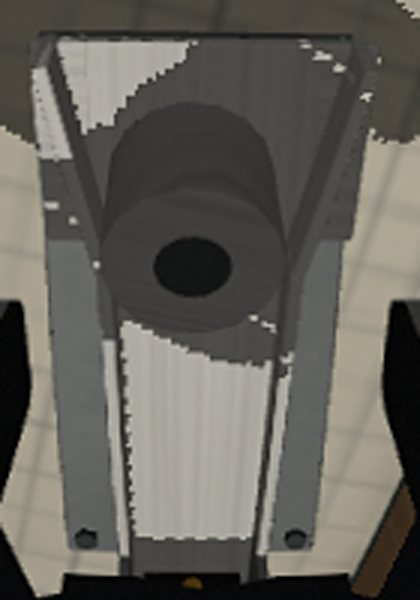

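```bash
python3 -m crank '[[[0,-0.005,0],0.4,0],[[0,-0.007,0],0.3,1],[[0,-0.008,0],0,1],[[0,-0.008,0],0,1],[[0,-0.007,0],0,1],[[0,-0.004,0],0,1],[[0,0,0],0,1],[[0,0,0],0,1],[[0,0,0],0,1]]' 20
python3 - <<'E'
from h import *
st([523.3+1.5,-28,102])
for n in ("scene","wrist"):
    c=r.camera(n);cv2.imwrite(f"pics/{n}11.png",c["color"][:,:,::-1])
a=cv2.imread("pics/scene11.png")
cv2.imwrite("pics/sz11.png",cv2.resize(a[120:240,200:340],None,fx=4.5,fy=4.5,interpolation=cv2.INTER_CUBIC))
E
```

```text
clock: 11.62
tcp_pos: [521.9, -22.3, 156.8]
ee_rot: [-3.113, -0.385, -0.033]
contact_force: [-0.3, -0.2, 0.5]
gripper_width: 0.1
t 11.62 p [521.9 -22.3 156.8] toolx ang 14.09 zax [ 0.02   0.008 -1.   ] F [-0.26 -0.19  0.47] Ftool [-0.29  0.12 -0.48] w 0.1
shift tool mm [ 0.3  6.3 54.8]
```

View pics/sz11.png

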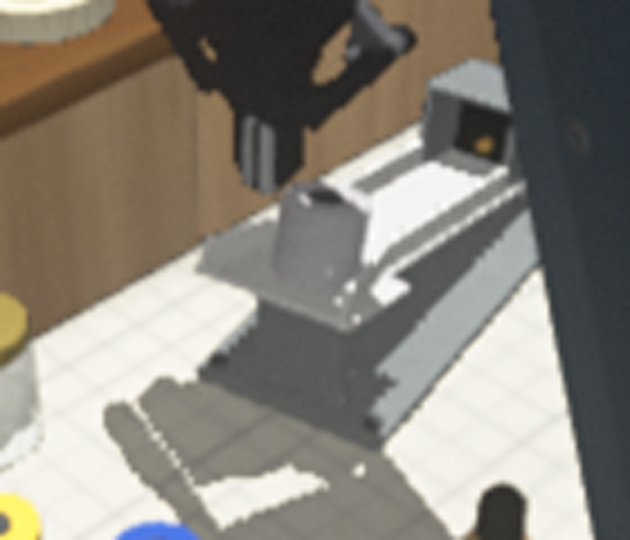

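View pics/wrist11.png

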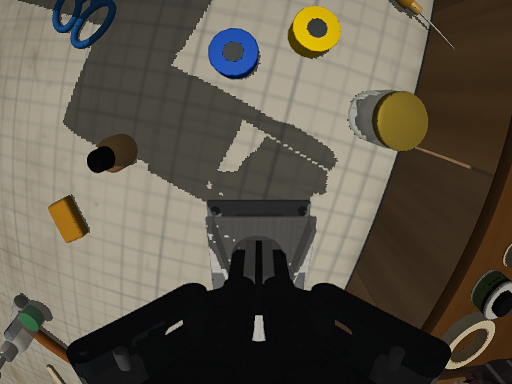

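```bash
python3 -m crank '[[[0.001,0,0.004],0,1],[[0,0,0.007],0,1],[[0,0,0.008],0,1],[[0,0,0.008],0,1],[[0,0,0.008],0,1],[[0,0,0.008],0,1],[[0,0,0.004],0,1],[[0,0,0],0,1],[[0,0,0],0,1]]' 20
cat >> h.py <<'E'
L=np.array([533.9,-70.4,77.]);ca,sa=np.cos(.2443),np.sin(.2443);u=np.array([.2425,-.9702,0]);lx=u*ca-[0,0,sa];ly=np.array([.9702,.2425,0]);lz=np.cross(lx,ly)
def lane():
    R,p=st();q=p-L;h=q@u;s=r.state();print("tcp lane x %.1f y %.1f z %.1f; above floor %.1f"%(q@lx,q@ly,q@lz,p[2]-(77-h*np.tan(.2443))),"F lane",[round(float(np.dot(s["contact_force"],a)),2) for a in(lx,ly,lz)])
E
python3 -c "
from h import *
lane()"
```

```text
clock: 12.47
tcp_pos: [524.0, -23.4, 103.2]
ee_rot: [-3.113, -0.38, -0.03]
contact_force: [-1.0, -0.0, -0.3]
gripper_width: 0.0
t 12.47 p [524.  -23.4 103.2] toolx ang 13.92 zax [ 0.018  0.008 -1.   ] F [-1.01 -0.04 -0.3 ] Ftool [-1.   -0.2   0.28] w 0.0
tcp lane x -52.9 y 1.8 z 13.8; above floor 14.3 F lane [-0.12, -0.99, -0.34]
```

```bash
python3 -m crank '[[[0,0.002,0.0005],0,1],[[0,0.003,0.0007],0,1],[[0,0.003,0.0007],0,1],[[0,0.003,0.0007],0,1],[[0,0.003,0.0007],0,1],[[0,0.003,0.0007],0,1],[[0,0.003,0.0007],0,1],[[0,0.003,0.0007],0,1],[[0,0.003,0.0007],0,1],[[0,0.003,0.0007],0,1]]' 20
python3 -c "
from h import *
lane()"
```

```text
clock: 13.3
tcp_pos: [532.5, -54.2, 97.2]
ee_rot: [-3.113, -0.38, -0.034]
contact_force: [0.3, 0.1, -0.1]
gripper_width: -0.1
t 13.30 p [532.5 -54.2  97.2] toolx ang 13.93 zax [ 0.021  0.008 -1.   ] F [ 0.28  0.11 -0.07] Ftool [ 0.3  -0.03  0.07] w -0.1
tcp lane x -20.5 y 2.6 z 15.7; above floor 16.1 F lane [-0.02, 0.3, -0.07]
```

```bash
python3 - <<'E'
from h import *
for n in ("scene","wrist"):
    c=r.camera(n);cv2.imwrite(f"pics/{n}12.png",c["color"][:,:,::-1])
a=cv2.imread("pics/scene12.png");b=cv2.imread("pics/wrist12.png")
cv2.imwrite("pics/z12.png",np.hstack([cv2.resize(a[130:230,220:340],(480,400),interpolation=cv2.INTER_CUBIC),cv2.resize(b[150:384,180:340],(274,400))]))
E
```

```text
(no output)
```

View pics/z12.png

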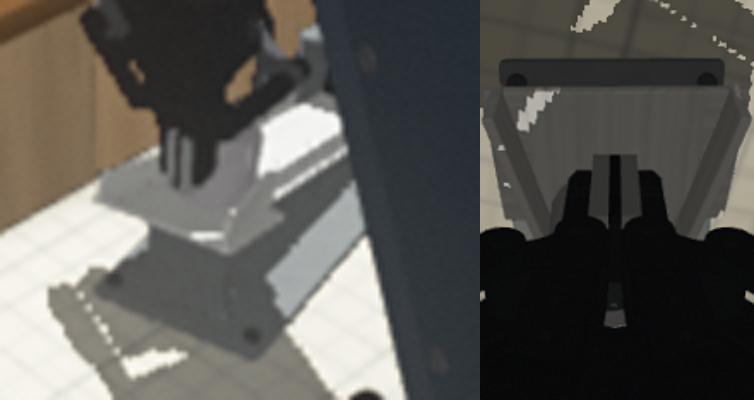

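```bash
python3 -m crank '[[[0,0.003,0.001],0,1],[[0,0.003,0.001],0,1],[[0,0.003,0.001],0,1],[[0,0.003,0.001],0,1],[[0,0.003,0.001],0,1],[[0,0.003,0.001],0,1],[[0,0.003,0.001],0,1],[[0,0.003,0.001],0,1],[[0,0.003,0.001],0,1],[[0,0.003,0.001],0,1]]' 20
python3 -c "
from h import *
lane()
c=r.camera('scene');cv2.imwrite('pics/s13.png',cv2.resize(c['color'][120:240,220:380,::-1],None,fx=4,fy=4,interpolation=cv2.INTER_CUBIC))"
```

```text
clock: 14.23
tcp_pos: [540.8, -85.6, 86.5]
ee_rot: [-3.113, -0.381, -0.035]
contact_force: [-0.5, 0.5, 0.5]
gripper_width: 0.1
t 14.23 p [540.8 -85.6  86.5] toolx ang 13.94 zax [ 0.021  0.008 -1.   ] F [-0.51  0.54  0.51] Ftool [-0.35 -0.65 -0.51] w 0.1
tcp lane x 13.7 y 3.0 z 13.2; above floor 13.6 F lane [-0.75, -0.36, 0.33]
```

View pics/s13.png

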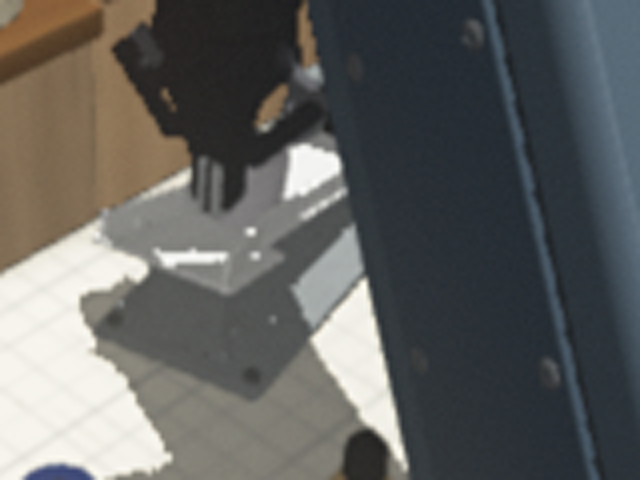

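```bash
python3 -m crank '[[[-0.0002,0.003,0.0008],0,1],[[-0.0002,0.003,0.0008],0,1],[[-0.0002,0.003,0.0008],0,1],[[-0.0002,0.003,0.0008],0,1],[[-0.0002,0.003,0.0008],0,1],[[-0.0002,0.003,0.0008],0,1],[[-0.0002,0.003,0.0008],0,1],[[-0.0002,0.003,0.0008],0,1],[[-0.0002,0.003,0.0008],0,1],[[-0.0002,0.003,0.0008],0,1]]' 20
python3 -c "
from h import *
lane()"
```

```text
clock: 15.12
tcp_pos: [547.0, -118.5, 77.5]
ee_rot: [-3.113, -0.38, -0.035]
contact_force: [0.1, 0.5, 1.5]
gripper_width: 0.0
t 15.12 p [ 547.  -118.5   77.5] toolx ang 13.93 zax [ 0.022  0.008 -1.   ] F [0.11 0.47 1.51] Ftool [ 0.25 -0.43 -1.5 ] w 0.0
tcp lane x 48.3 y 1.1 z 12.5; above floor 12.9 F lane [-0.78, 0.22, 1.36]
```

```bash
python3 -m crank '[[[0,0.003,0.0006],0,1],[[0,0.003,0.0007],0,1],[[0,0.003,0.0007],0,1],[[0,0.003,0.0007],0,1],[[0,0.003,0.0007],0,1],[[0,0.003,0.0007],0,1],[[0,0.002,0.0006],0,1],[[0,0.002,0.0005],0,1],[[0,0.001,0.0003],0,1]]' 20
python3 -c "
from h import *
lane()
c=r.camera('wrist');cv2.imwrite('pics/w14.png',c['color'][:,:,::-1])"
```

```text
clock: 15.87
tcp_pos: [553.1, -143.9, 70.9]
ee_rot: [-3.113, -0.38, -0.034]
contact_force: [-0.0, 0.2, 1.3]
gripper_width: -0.1
t 15.87 p [ 553.1 -143.9   70.9] toolx ang 13.91 zax [ 0.021  0.008 -1.   ] F [-0.03  0.21  1.32] Ftool [ 0.05 -0.21 -1.32] w -0.1
tcp lane x 75.2 y 0.8 z 12.5; above floor 12.8 F lane [-0.52, 0.02, 1.23]
```

View pics/w14.png

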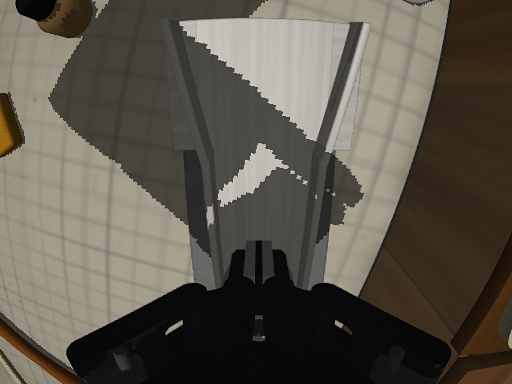

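```bash
python3 -m crank '[[[0,0.0015,0.0003],0,1],[[0,0.0015,0.0003],0,1],[[0,0.0015,0.0003],0,1],[[0,0.0015,0.0003],0,1],[[0,0.0015,0.0003],0,1],[[0,0.0015,0.0003],0,1],[[0,0.0015,0.0003],0,1],[[0,0.0015,0.0003],0,1],[[0,0.0015,0.0003],0,1],[[0,0.001,0.0003],0,1],[[0,0.001,0.0003],0,1]]' 20
python3 -c "
from h import *
lane()"
```

```text
clock: 16.83
tcp_pos: [556.8, -160.0, 66.9]
ee_rot: [-3.113, -0.38, -0.033]
contact_force: [-0.6, -0.7, -0.1]
gripper_width: -0.3
t 16.83 p [ 556.8 -160.    66.9] toolx ang 13.94 zax [ 0.02   0.008 -1.   ] F [-0.63 -0.68 -0.06] Ftool [-0.77  0.51  0.04] w -0.3
tcp lane x 92.2 y 0.5 z 12.5; above floor 12.9 F lane [0.51, -0.77, 0.07]
```

```bash
python3 -m crank '[[[0,0.001,0.00025],0,1],[[0,0.001,0.00025],0,1],[[0,0.001,0.00025],0,1],[[0,0.001,0.00025],0,1],[[0,0.001,0.00025],0,1],[[0,0.001,0.00025],0,1],[[0,0.001,0.00025],0,1],[[0,0.001,0.00025],0,1]]' 20
python3 -c "
from h import *
lane()"
```

```text
clock: 17.5
tcp_pos: [559.0, -168.4, 64.7]
ee_rot: [-3.112, -0.381, -0.033]
contact_force: [-0.1, 0.8, -0.1]
gripper_width: -0.3
t 17.50 p [ 559.  -168.4   64.7] toolx ang 13.95 zax [ 0.02   0.008 -1.   ] F [-0.11  0.85 -0.08] Ftool [ 0.1  -0.85  0.08] w -0.3
tcp lane x 101.2 y 0.6 z 12.5; above floor 12.9 F lane [-0.8, 0.1, -0.28]
```

```bash
python3 -m crank '[[[0,0.001,0.00025],0,1],[[0,0.001,0.00025],0,1],[[0,0.001,0.00025],0,1],[[0,0.001,0.00025],0,1]]' 20
python3 -c "
from h import *
lane()
c=r.camera('scene');cv2.imwrite('pics/s15.png',c['color'][:,:,::-1])
c=r.camera('top');cv2.imwrite('pics/t15.png',cv2.resize(c['color'][100:210,250:420,::-1],None,fx=4,fy=4))"
```

```text
clock: 17.83
tcp_pos: [560.1, -172.8, 63.6]
ee_rot: [-3.113, -0.381, -0.033]
contact_force: [-0.4, 0.2, 0.4]
gripper_width: -0.4
t 17.83 p [ 560.1 -172.8   63.6] toolx ang 13.94 zax [ 0.02   0.008 -1.   ] F [-0.42  0.19  0.42] Ftool [-0.36 -0.28 -0.43] w -0.4
tcp lane x 105.8 y 0.6 z 12.6; above floor 12.9 F lane [-0.38, -0.37, 0.34]
```

View pics/t15.png

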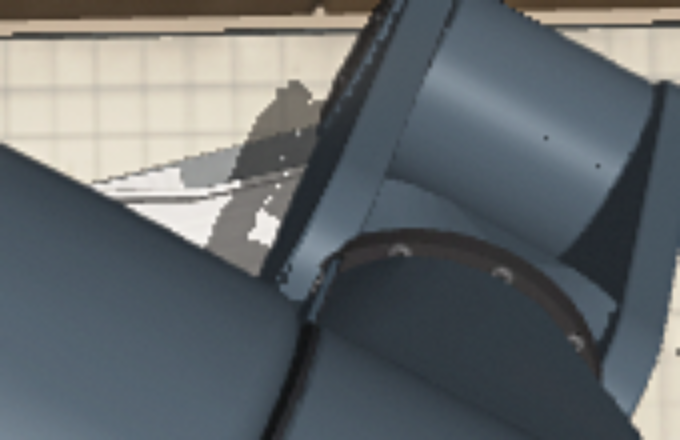

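Top view occluded by the arm; I go on by feel.

```bash
python3 -m crank '[[[0,0.001,0.00025],0,1],[[0,0.001,0.00025],0,1],[[0,0.001,0.00025],0,1]]' 20
python3 -c "
from h import *
lane()"
```

```text
clock: 18.18
tcp_pos: [560.8, -175.8, 62.8]
ee_rot: [-3.112, -0.381, -0.033]
contact_force: [0.0, 0.8, 0.6]
gripper_width: 0.1
t 18.18 p [ 560.8 -175.8   62.8] toolx ang 13.94 zax [ 0.02   0.008 -1.   ] F [0.03 0.79 0.63] Ftool [ 0.24 -0.76 -0.62] w 0.1
tcp lane x 109.0 y 0.6 z 12.5; above floor 12.9 F lane [-0.89, 0.22, 0.43]
```

```bash
python3 -m crank '[[[0,0.001,0.00025],0,1],[[0,0.001,0.00025],0,1],[[0,0.001,0.00025],0,1]]' 20
python3 -c "
from h import *
lane()"
```

```text
clock: 18.43
tcp_pos: [561.6, -178.9, 62.0]
ee_rot: [-3.112, -0.381, -0.032]
contact_force: [-0.3, 0.5, 1.0]
gripper_width: 0.3
t 18.43 p [ 561.6 -178.9   62. ] toolx ang 13.95 zax [ 0.02   0.008 -1.   ] F [-0.27  0.48  0.97] Ftool [-0.13 -0.54 -0.97] w 0.3
tcp lane x 112.3 y 0.6 z 12.5; above floor 12.9 F lane [-0.75, -0.15, 0.82]
```

```bash
python3 -m crank '[[[0,0.001,0.00025],0,1],[[0,0.001,0.00025],0,1],[[0,0.001,0.00025],0,1]]' 20
python3 -c "
from h import *
lane()"
```

```text
clock: 18.68
tcp_pos: [562.5, -182.2, 61.2]
ee_rot: [-3.112, -0.381, -0.033]
contact_force: [-0.7, 0.5, 0.2]
gripper_width: 0.2
t 18.68 p [ 562.5 -182.2   61.2] toolx ang 13.95 zax [ 0.02   0.008 -1.   ] F [-0.7   0.54  0.21] Ftool [-0.54 -0.69 -0.22] w 0.2
tcp lane x 115.8 y 0.6 z 12.5; above floor 12.9 F lane [-0.72, -0.55, 0.03]
```

```bash
python3 -c "
from h import *
c=r.camera('wrist');cv2.imwrite('pics/w16.png',c['color'][:,:,::-1])"
```

```text
(no output)
```

View pics/w16.png

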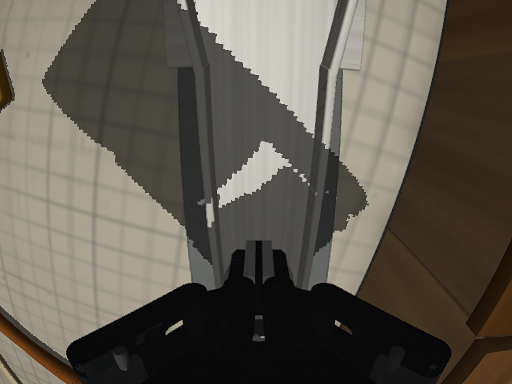

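View pics/s15.png

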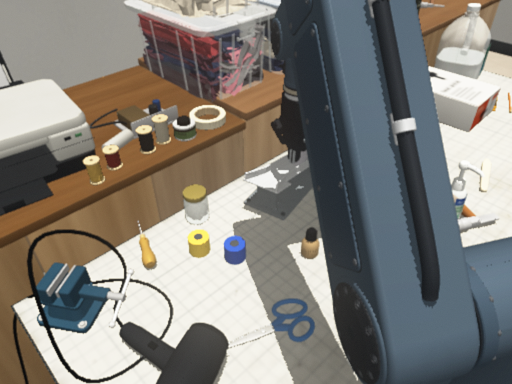

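Centred in the channel; continue feeling.

```bash
python3 -m crank '[[[0,0.001,0.00025],0,1],[[0,0.001,0.00025],0,1],[[0,0.001,0.00025],0,1]]' 20
python3 -c "
from h import *
lane()"
```

```text
clock: 18.98
tcp_pos: [563.3, -185.5, 60.3]
ee_rot: [-3.113, -0.381, -0.033]
contact_force: [-0.7, 2.0, 0.2]
gripper_width: -0.2
t 18.98 p [ 563.3 -185.5   60.3] toolx ang 13.94 zax [ 0.02   0.008 -1.   ] F [-0.72  2.03  0.21] Ftool [-0.2  -2.14 -0.21] w -0.2
tcp lane x 119.3 y 0.6 z 12.5; above floor 12.9 F lane [-2.13, -0.2, -0.31]
```

```bash
python3 -m crank '[[[0,0.001,0.00025],0,1],[[0,0.001,0.00025],0,1]]' 20
python3 -c "
from h import *
lane()"
```

```text
clock: 19.15
tcp_pos: [563.9, -187.6, 59.7]
ee_rot: [-3.113, -0.381, -0.033]
contact_force: [-0.3, 1.0, 1.2]
gripper_width: 0.2
t 19.15 p [ 563.9 -187.6   59.7] toolx ang 13.95 zax [ 0.02   0.008 -1.   ] F [-0.34  1.03  1.17] Ftool [-0.06 -1.08 -1.17] w 0.2
tcp lane x 121.5 y 0.7 z 12.5; above floor 12.9 F lane [-1.33, -0.08, 0.88]
```

```bash
python3 -m crank '[[[0,0.001,0.00025],0,1],[[0,0.001,0.00025],0,1]]' 20
python3 -c "
from h import *
lane()"
```

```text
clock: 19.32
tcp_pos: [564.4, -189.8, 59.2]
ee_rot: [-3.113, -0.381, -0.033]
contact_force: [-0.1, -0.2, -0.4]
gripper_width: 0.4
t 19.32 p [ 564.4 -189.8   59.2] toolx ang 13.95 zax [ 0.02   0.008 -1.   ] F [-0.1  -0.25 -0.42] Ftool [-0.16  0.22  0.42] w 0.4
tcp lane x 123.9 y 0.7 z 12.5; above floor 12.9 F lane [0.31, -0.16, -0.36]
```

```bash
python3 -m crank '[[[0,0.001,0.00025],0,1],[[0,0.001,0.00025],0,1]]' 20
python3 -c "
from h import *
lane()"
```

```text
clock: 19.48
tcp_pos: [565.0, -191.9, 58.6]
ee_rot: [-3.112, -0.381, -0.033]
contact_force: [-0.3, 1.2, 0.8]
gripper_width: -0.0
t 19.48 p [ 565.  -191.9   58.6] toolx ang 13.94 zax [ 0.02   0.008 -1.   ] F [-0.34  1.24  0.78] Ftool [-0.01 -1.29 -0.78] w -0.0
tcp lane x 126.2 y 0.7 z 12.5; above floor 12.9 F lane [-1.44, -0.03, 0.45]
```

```bash
python3 -m crank '[[[0,0.001,0.00025],0,1],[[0,0.001,0.00025],0,1]]' 20
python3 -c "
from h import *
lane()"
```

```text
clock: 19.65
tcp_pos: [565.5, -194.1, 58.1]
ee_rot: [-3.113, -0.381, -0.033]
contact_force: [0.6, 0.8, 0.5]
gripper_width: 0.1
t 19.65 p [ 565.5 -194.1   58.1] toolx ang 13.95 zax [ 0.02   0.008 -1.   ] F [0.65 0.78 0.51] Ftool [ 0.83 -0.61 -0.49] w 0.1
tcp lane x 128.4 y 0.7 z 12.5; above floor 12.9 F lane [-0.71, 0.82, 0.35]
```

```bash
python3 -m crank '[[[0,0.001,0.00025],0,1],[[0,0.001,0.00025],0,1]]' 20
python3 -c "
from h import *
lane()"
```

```text
clock: 19.82
tcp_pos: [566.1, -196.2, 57.5]
ee_rot: [-3.113, -0.381, -0.033]
contact_force: [-1.0, 0.0, -0.0]
gripper_width: 0.2
t 19.82 p [ 566.1 -196.2   57.5] toolx ang 13.94 zax [ 0.02   0.008 -1.   ] F [-1.02  0.02 -0.03] Ftool [-0.99 -0.27  0.01] w 0.2
tcp lane x 130.7 y 0.7 z 12.5; above floor 12.9 F lane [-0.25, -0.98, -0.09]
```

```bash
python3 -m crank '[[[0,0.001,0.00025],0,1],[[0,0.001,0.00025],0,1]]' 20
python3 -c "
from h import *
lane()"
```

```text
clock: 19.98
tcp_pos: [566.6, -198.4, 56.9]
ee_rot: [-3.113, -0.381, -0.033]
contact_force: [0.2, 0.3, 0.1]
gripper_width: 0.1
t 19.98 p [ 566.6 -198.4   56.9] toolx ang 13.94 zax [ 0.02   0.008 -1.   ] F [0.19 0.31 0.13] Ftool [ 0.26 -0.26 -0.12] w 0.1
tcp lane x 133.0 y 0.7 z 12.5; above floor 12.9 F lane [-0.28, 0.26, 0.06]
```

```bash
python3 -m crank '[[[0,0.001,0.00025],0,1],[[0,0.001,0.00025],0,1]]' 20
python3 -c "
from h import *
lane()"
```

```text
clock: 20.15
tcp_pos: [567.0, -200.3, 56.4]
ee_rot: [-3.112, -0.38, -0.032]
contact_force: [-1.6, 1.6, 1.2]
gripper_width: 0.1
t 20.15 p [ 567.  -200.3   56.4] toolx ang 13.94 zax [ 0.02   0.009 -1.   ] F [-1.56  1.61  1.21] Ftool [-1.1  -1.94 -1.23] w 0.1
tcp lane x 135.0 y 0.6 z 12.4; above floor 12.8 F lane [-2.18, -1.12, 0.71]
```

```bash
python3 -m crank '[[[0,0.001,0.00025],0,1]]' 20
python3 -c "
from h import *
lane()"
```

```text
clock: 20.23
tcp_pos: [567.2, -201.2, 56.2]
ee_rot: [-3.112, -0.38, -0.032]
contact_force: [-0.1, 1.7, 2.0]
gripper_width: -0.1
t 20.23 p [ 567.2 -201.2   56.2] toolx ang 13.94 zax [ 0.02   0.009 -1.   ] F [-0.07  1.74  2.01] Ftool [ 0.39 -1.72 -1.99] w -0.1
tcp lane x 136.0 y 0.6 z 12.4; above floor 12.8 F lane [-2.14, 0.35, 1.53]
```

```bash
python3 -m crank '[[[0,0.001,0.00025],0,1]]' 20
python3 -c "
from h import *
lane()"
```

```text
clock: 20.32
tcp_pos: [567.4, -202.1, 55.9]
ee_rot: [-3.112, -0.38, -0.032]
contact_force: [-0.4, 2.7, 1.4]
gripper_width: 0.1
t 20.32 p [ 567.4 -202.1   55.9] toolx ang 13.94 zax [ 0.019  0.009 -1.   ] F [-0.35  2.74  1.37] Ftool [ 0.35 -2.75 -1.35] w 0.1
tcp lane x 137.0 y 0.6 z 12.4; above floor 12.8 F lane [-2.99, 0.32, 0.66]
```

```bash
python3 -m crank '[[[0,0.001,0.00025],0,1]]' 20
python3 -c "
from h import *
lane()"
```

```text
clock: 20.4
tcp_pos: [567.7, -203.0, 55.7]
ee_rot: [-3.111, -0.38, -0.032]
contact_force: [0.2, 1.7, 0.9]
gripper_width: 0.5
t 20.40 p [ 567.7 -203.    55.7] toolx ang 13.94 zax [ 0.019  0.009 -1.   ] F [0.25 1.66 0.94] Ftool [ 0.66 -1.56 -0.92] w 0.5
tcp lane x 137.9 y 0.6 z 12.5; above floor 12.8 F lane [-1.73, 0.64, 0.54]
```

```bash
python3 -m crank '[[[0,0.001,0.00025],0,1]]' 20
python3 -c "
from h import *
lane()"
```

```text
clock: 20.48
tcp_pos: [567.9, -203.9, 55.4]
ee_rot: [-3.111, -0.38, -0.031]
contact_force: [0.0, 1.4, 2.4]
gripper_width: -0.2
t 20.48 p [ 567.9 -203.9   55.4] toolx ang 13.93 zax [ 0.019  0.01  -1.   ] F [0.02 1.37 2.39] Ftool [ 0.4  -1.34 -2.38] w -0.2
tcp lane x 138.9 y 0.6 z 12.4; above floor 12.8 F lane [-1.86, 0.35, 2.0]
```

```bash
python3 -m crank '[[[0,0.001,0.00025],0,1],[[0,0.001,0.00025],0,1]]' 20
python3 -c "
from h import *
lane()"
```

```text
clock: 20.65
tcp_pos: [567.9, -204.8, 55.2]
ee_rot: [-3.109, -0.379, -0.03]
contact_force: [-1.6, 5.1, 4.8]
gripper_width: 0.5
t 20.65 p [ 567.9 -204.8   55.2] toolx ang 13.90 zax [ 0.018  0.012 -1.   ] F [-1.6   5.14  4.75] Ftool [-0.22 -5.41 -4.72] w 0.5
tcp lane x 139.8 y 0.4 z 12.3; above floor 12.7 F lane [-6.37, -0.31, 3.31]
```

```bash
python3 -m crank '[[[0,0.001,0.00025],0,1]]' 20
python3 -c "
from h import *
lane()"
```

```text
clock: 20.73
tcp_pos: [567.9, -205.0, 55.1]
ee_rot: [-3.107, -0.378, -0.029]
contact_force: [-1.0, 5.2, 5.3]
gripper_width: -0.1
t 20.73 p [ 567.9 -205.    55.1] toolx ang 13.88 zax [ 0.017  0.013 -1.   ] F [-1.03  5.21  5.35] Ftool [ 0.36 -5.35 -5.29] w -0.1
tcp lane x 140.0 y 0.4 z 12.4; above floor 12.7 F lane [-6.44, 0.27, 3.91]
```

```bash
python3 -m crank '[[[0,0.001,0],0,1]]' 20
python3 -c "
from h import *
lane()"
```

```text
clock: 20.82
tcp_pos: [567.9, -205.1, 55.3]
ee_rot: [-3.106, -0.378, -0.028]
contact_force: [-0.5, 4.9, 3.1]
gripper_width: -0.2
t 20.82 p [ 567.9 -205.1   55.3] toolx ang 13.87 zax [ 0.016  0.015 -1.   ] F [-0.48  4.89  3.09] Ftool [ 0.77 -4.9  -3.02] w -0.2
tcp lane x 140.0 y 0.3 z 12.5; above floor 12.9 F lane [-5.46, 0.72, 1.82]
```

```bash
python3 -m crank '[[[0,0.001,0],0,1]]' 20
python3 -c "
from h import *
lane()"
```

```text
clock: 20.9
tcp_pos: [567.8, -205.2, 55.2]
ee_rot: [-3.104, -0.378, -0.027]
contact_force: [0.2, 5.9, 3.2]
gripper_width: -0.1
t 20.90 p [ 567.8 -205.2   55.2] toolx ang 13.87 zax [ 0.016  0.016 -1.   ] F [0.18 5.94 3.15] Ftool [ 1.66 -5.76 -3.05] w -0.1
tcp lane x 140.2 y 0.2 z 12.5; above floor 12.9 F lane [-6.31, 1.61, 1.68]
```

```bash
python3 -m crank '[[[0,0.0015,0],0,1]]' 20
python3 -c "
from h import *
lane()"
```

```text
clock: 20.98
tcp_pos: [567.7, -205.5, 55.2]
ee_rot: [-3.102, -0.377, -0.026]
contact_force: [-2.0, 7.0, 3.9]
gripper_width: 0.3
t 20.98 p [ 567.7 -205.5   55.2] toolx ang 13.86 zax [ 0.014  0.018 -1.   ] F [-1.98  7.05  3.88] Ftool [-0.16 -7.37 -3.77] w 0.3
tcp lane x 140.4 y -0.0 z 12.5; above floor 12.9 F lane [-8.04, -0.21, 1.99]
```

```bash
python3 -m crank '[[[0,0.0018,0],0,1]]' 20
python3 -c "
from h import *
lane()"
```

```text
clock: 21.07
tcp_pos: [567.5, -205.8, 55.1]
ee_rot: [-3.099, -0.376, -0.024]
contact_force: [0.0, 7.8, 5.8]
gripper_width: 0.1
t 21.07 p [ 567.5 -205.8   55.1] toolx ang 13.84 zax [ 0.013  0.021 -1.   ] F [0.   7.83 5.82] Ftool [ 1.98 -7.7  -5.65] w 0.1
tcp lane x 140.6 y -0.2 z 12.5; above floor 12.9 F lane [-8.78, 1.9, 3.81]
```

```bash
python3 -m crank '[[[0,0.002,0],0,1],[[0,0.002,0],0,1]]' 20
python3 -c "
from h import *
lane()"
```

```text
clock: 21.23
tcp_pos: [567.5, -205.8, 55.2]
ee_rot: [-3.093, -0.374, -0.021]
contact_force: [0.2, 7.5, 4.9]
gripper_width: 0.1
t 21.23 p [ 567.5 -205.8   55.2] toolx ang 13.77 zax [ 0.01   0.028 -1.   ] F [0.17 7.5  4.86] Ftool [ 2.03 -7.36 -4.65] w 0.1
tcp lane x 140.7 y -0.2 z 12.6; above floor 13.0 F lane [-8.2, 1.98, 2.97]
```

```bash
python3 -m crank '[[[0,0.002,0],0,1],[[0,0.002,0],0,1]]' 20
python3 -c "
from h import *
lane()"
```

```text
clock: 21.4
tcp_pos: [567.5, -205.8, 55.3]
ee_rot: [-3.086, -0.372, -0.018]
contact_force: [-0.7, 8.3, 4.9]
gripper_width: -0.0
t 21.40 p [ 567.5 -205.8   55.3] toolx ang 13.72 zax [ 0.007  0.035 -0.999] F [-0.68  8.3   4.95] Ftool [ 1.39 -8.38 -4.66] w -0.0
tcp lane x 140.6 y -0.2 z 12.7; above floor 13.1 F lane [-9.17, 1.36, 2.82]
```

```bash
python3 -m crank '[[[0,0.0024,0],0,1],[[0,0.0024,0],0,1]]' 20
python3 -c "
from h import *
lane()"
```

```text
clock: 21.57
tcp_pos: [567.5, -205.9, 55.4]
ee_rot: [-3.078, -0.369, -0.014]
contact_force: [-1.0, 9.0, 5.4]
gripper_width: -0.1
t 21.57 p [ 567.5 -205.9   55.4] toolx ang 13.66 zax [ 0.004  0.043 -0.999] F [-1.01  9.04  5.44] Ftool [ 1.23 -9.24 -5.06] w -0.1
tcp lane x 140.7 y -0.2 z 12.8; above floor 13.2 F lane [-10.07, 1.21, 3.1]
```

```bash
python3 -m crank '[[[0,0.0024,0],0,1],[[0,0.0024,0],0,1]]' 20
python3 -c "
from h import *
lane()"
```

```text
clock: 21.73
tcp_pos: [567.5, -205.8, 55.5]
ee_rot: [-3.069, -0.367, -0.01]
contact_force: [0.2, 7.8, 5.9]
gripper_width: 0.2
t 21.73 p [ 567.5 -205.8   55.5] toolx ang 13.60 zax [ 0.001  0.051 -0.999] F [0.15 7.81 5.9 ] Ftool [ 2.06 -7.84 -5.49] w 0.2
tcp lane x 140.6 y -0.2 z 12.8; above floor 13.2 F lane [-8.75, 2.04, 3.9]
```

```bash
python3 -m crank '[[[0,0.001,0],0,1],[[0,0,0],0,1],[[0,-0.0005,-0.0001],0,1],[[0,-0.0005,-0.0001],0,1],[[0,-0.0005,-0.0001],0,1],[[0,-0.0005,-0.0001],0,1]]' 20
python3 -c "
from h import *
lane()"
```

```text
clock: 22.23
tcp_pos: [567.5, -205.0, 55.7]
ee_rot: [-3.07, -0.368, -0.01]
contact_force: [-0.6, 1.9, 1.9]
gripper_width: -0.3
t 22.23 p [ 567.5 -205.    55.7] toolx ang 13.66 zax [ 0.001  0.05  -0.999] F [-0.56  1.95  1.95] Ftool [-0.06 -2.11 -1.85] w -0.3
tcp lane x 139.8 y -0.1 z 12.9; above floor 13.3 F lane [-2.43, -0.07, 1.4]
```

```bash
python3 -m crank '[[[0,-0.0005,-0.0001],0,1],[[0,-0.0005,-0.0001],0,1],[[0,-0.0005,-0.0001],0,1],[[0,-0.0005,-0.0001],0,1],[[0,-0.0005,-0.0001],0,1],[[0,-0.0005,-0.0001],0,1],[[0,-0.001,-0.0002],0,1],[[0,-0.001,-0.0002],0,1],[[0,-0.001,-0.0002],0,1],[[0,-0.002,-0.0005],0,1]]' 20
python3 -c "
from h import *
lane()"
```

```text
clock: 23.07
tcp_pos: [566.8, -200.6, 57.3]
ee_rot: [-3.076, -0.368, -0.015]
contact_force: [0.4, -0.5, 0.0]
gripper_width: -0.0
t 23.07 p [ 566.8 -200.6   57.3] toolx ang 13.64 zax [ 0.004  0.044 -0.999] F [ 0.4  -0.49  0.01] Ftool [ 0.27  0.57 -0.03] w -0.0
tcp lane x 135.1 y 0.4 z 13.3; above floor 13.8 F lane [0.55, 0.27, 0.14]
```

```bash
python3 -m crank '[[[0,-0.003,-0.001],0,1],[[0,-0.006,-0.002],0,1],[[0,-0.008,-0.003],0,1],[[0,-0.008,-0.006],0,1],[[0,-0.008,-0.01],0,1],[[0,-0.006,-0.012],0,1],[[0,-0.004,-0.014],0,1],[[0,-0.002,-0.014],0,1],[[0,0,-0.014],0,1],[[0,0,-0.01],0,1],[[0,0,-0.004],0,1],[[0,0,0],0,1]]' 20
python3 -c "
from h import *
lane()
for n in ('wrist','scene','top'):
    c=r.camera(n);cv2.imwrite('pics/%s20.png'%n,c['color'][:,:,::-1])"
```

```text
clock: 24.07
tcp_pos: [553.8, -151.9, 161.4]
ee_rot: [-3.077, -0.375, -0.019]
contact_force: [-0.2, -0.0, 0.5]
gripper_width: 0.3
t 24.07 p [ 553.8 -151.9  161.4] toolx ang 13.88 zax [ 0.007  0.043 -0.999] F [-0.21 -0.03  0.53] Ftool [-0.2  -0.04 -0.54] w 0.3
tcp lane x 61.0 y -0.5 z 102.2; above floor 105.3 F lane [-0.15, -0.21, 0.51]
```

View pics/wrist20.png

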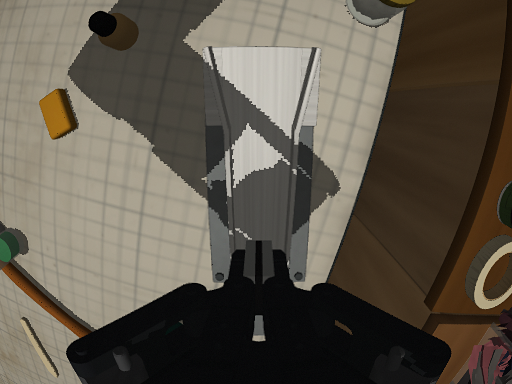

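View pics/scene20.png

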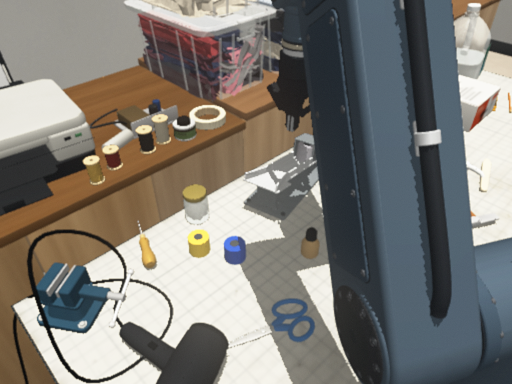

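```bash
python3 -m crank '[[[0,-0.01,-0.004],0,1],[[0,-0.02,-0.004],0,1],[[0,-0.025,-0.004],0,1],[[0,-0.025,-0.004],0,1],[[0,-0.025,-0.004],0,1],[[0,-0.025,-0.002],0,1],[[0,-0.025,0],0,1],[[0,-0.025,0],0,1],[[0,-0.025,0],0,1],[[0,-0.02,0],0,1],[[0,-0.01,0],0,1],[[0,0,0],0,1]]' 20
python3 -c "
from h import *
lane()
for n in ('scene','top'):
    c=r.camera(n);cv2.imwrite('pics/%s21.png'%n,c['color'][:,:,::-1])
a=cv2.imread('pics/scene21.png')[120:230,230:350];b=cv2.imread('pics/top21.png')[100:210,250:420]
cv2.imwrite('pics/z21.png',np.hstack([cv2.resize(a,(480,440),interpolation=2)[:,:],cv2.resize(b,(320,207),interpolation=2).repeat(1,0) if 0 else cv2.copyMakeBorder(cv2.resize(b,(320,207),interpolation=2),0,233,0,0,0)]))"
```

```text
clock: 25.22
tcp_pos: [485.4, 89.2, 185.5]
ee_rot: [-3.066, -0.362, 0.019]
contact_force: [0.1, 0.3, 0.3]
gripper_width: -0.0
t 25.22 p [485.4  89.2 185.5] toolx ang 13.47 zax [-0.018  0.052 -0.998] F [0.13 0.26 0.35] Ftool [ 0.19 -0.24 -0.34] w -0.0
tcp lane x -187.9 y -8.3 z 65.0; above floor 67.0 F lane [-0.3, 0.19, 0.28]
```

View pics/z21.png

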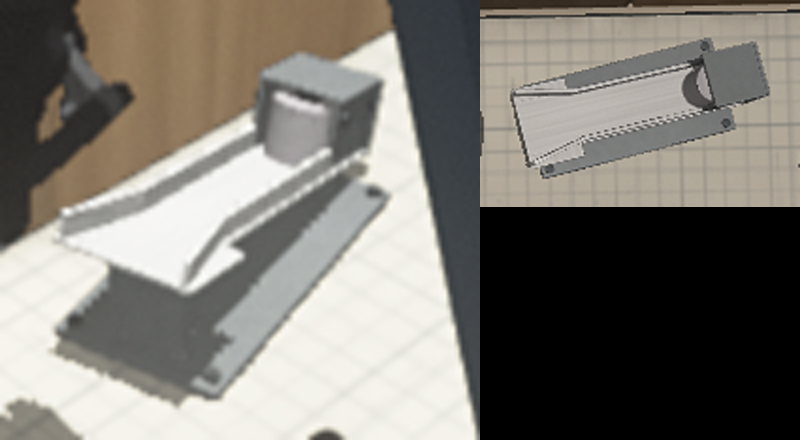

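View pics/top21.png

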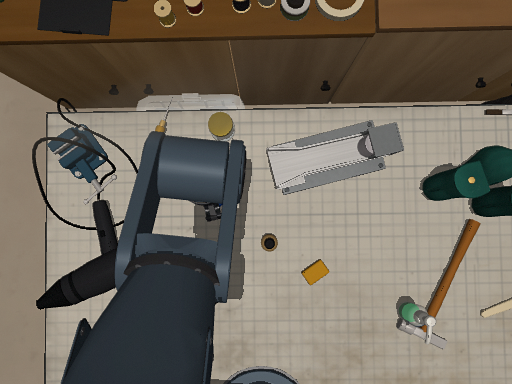

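```bash
python3 - <<'E'
from h import *
c=r.camera("top");im=c["color"]
cv2.imwrite("pics/tz22.png",cv2.resize(im[115:175,330:410,::-1],None,fx=9,fy=9,interpolation=cv2.INTER_CUBIC))
def onlane(u_,v_,z):
    o,d=ray(c,u_,v_);X=o+d*((z-(o-L)@lz)/(d@lz));return (X-L)@lx,(X-L)@ly
for q in ((361.5,147,40),(362.5,147,40),(358.5,147,0)): print(q,onlane(*q))
E
```

```text
(361.5, 147, 40) (np.float64(139.6334492687997), np.float64(-1.967465449218116))
(362.5, 147, 40) (np.float64(141.75905821629607), np.float64(-2.446508300142592))
(358.5, 147, 0) (np.float64(153.3800821600767), np.float64(3.0126016333164736))
```

View pics/tz22.png

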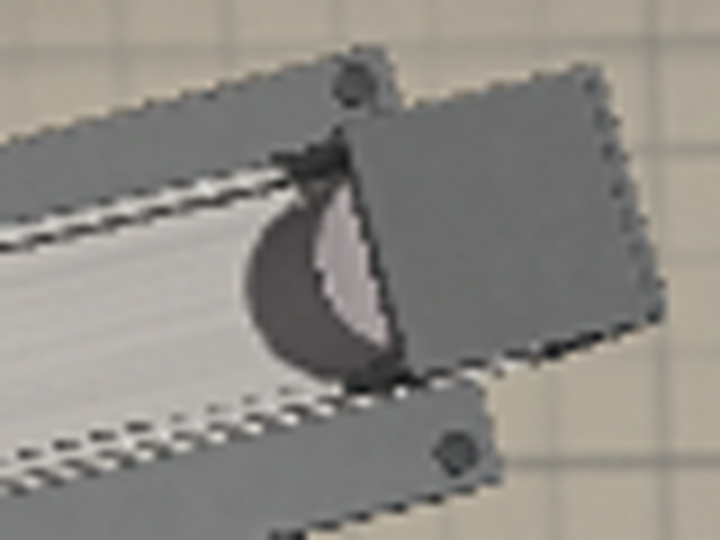

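```bash
python3 -c "
from bench import r
print(r.state()['clock'],r.job_done())"
```

```text
the job is handed in; nothing more can be done
25.3667 None
```

I loaded the slug into the chute, pressed it home on the stop and handed the job in at 25.4 s; it reports no verdict.

**What I did**
- I gripped the plain steel slug and stood it on the chute floor in the flared mouth, at about lane x = -4 mm. Pictures showed it flat on the floor and near the middle line.
- I then pushed it down the channel with the shut fingers, slowing to 1 mm per row near the hood. The stop showed as a clear rise in force with the TCP at about lane x = 139 mm.
- I pressed for about half a second at 8 to 10 N along the lane. The highest reading was 10.1 N along the lane and about 11 N in total on the tool. Then I backed off slowly.

**Last checks**
- **Slug:** it stands upright in the hood. Its rear face reads at lane x = 147 to 152 mm in the top view, against about 150 mm by the tool, so the centre is near +172 mm and within the allowed range. The top view showed no sideways offset that I could see, but I did not measure it after seating.
- **Bystanders:** the tack jar and the dye bottle are at the same pixels as at the start.
- **Robot:** the arm is well clear and reads about zero force.

**What I could not check**
- I could not see the plunger travel. The pictures resolve only about 2 mm per pixel, so that the slug is within 1.5 mm of the stop rests on the force felt and the slow release.
- While pressing, the tool tilted by up to 3 degrees and also pushed down on the slug with 3 to 4 N. With the slug's weight, the total on chute and stop stayed well below 26 N by my estimate.

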